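# Free the jar from the ratchet clamp

## Task

Two ratchet clamps stand on the bench: open the one that holds the capped glass jar. Press its release pad fully down, then push the sliding jaw back along the bar until it is fully home against the end stop, and take the hand away. Leave the jar standing where it is, leave the other clamp locked, and do not move or lift anything else.

Things in the scene. Friction and masses are not known exactly. Their poses are not given: they have to be found in the camera images.
- clamp_a: Ratchet clamp bolted to the bench, 320 mm long, along its own x; origin on the bench under the bar. Fixed jaw 90 wide, 75 high, face at x -125; base 70 wide, 10 high; end stop 55 high at +158. Grey carriage, jaw forward: jaw plate 80 wide, 75 high, face at -50, back at -38; deck 44 high; pad centre at +12; push plate +60 to +72, 60 wide, 86 high. Holds the glass jar: open this one.
- jaw_a (a joint): Slide of the sliding jaw of clamp_a, m: 0 to 0.003 at the start (forward, at the jar), grows along the clamp's +x (away from the fixed jaw), 0.085 fully back at the end stop. The ratchet stops it at about 0.005 while the release is up. Once free it slides with about 3 N of friction and stays where it is left.
- release_a (a joint): Travel of the release pad of clamp_a, m: 0 up (ratchet locked), 0.012 fully down. The jaw is free from about 0.009. Pressing straight down takes about 4 to 5 N; it stays down when let go.
- release_a_top (a point): Centre of the top of the black release pad of clamp_a (34 mm along the clamp by 40 mm across), 60 mm above the bench when up, 48 mm when down. Rides with the jaw.
- jaw_a_plate (a point): Point on the push plate of clamp_a's carriage: middle of the face that looks towards the pad and the jaws, 70 mm above the bench (16 mm under the plate's top edge). Push here along the clamp's +x. Rides with the jaw.
- clamp_b: Ratchet clamp bolted to the bench, 320 mm long, along its own x; origin on the bench under the bar. Fixed jaw 90 wide, 75 high, face at x -125; base 70 wide, 10 high; end stop 55 high at +158. Carriage as on clamp_a. Holds the open steel tumbler: leave it locked.
- jaw_b (a joint): Slide of the jaw of clamp_b, as jaw_a. To be left forward.
- release_b (a joint): Travel of the release pad of clamp_b, as release_a. To be left up.
- jar: Clear glass jar with a twist cap, 72 mm across, 95 mm high, standing on clamp_a's base (10 mm up) between the jaws, its axis 88 mm from the clamp's origin towards the fixed jaw. Origin at the centre of its underside.
- tumbler: Open steel tumbler, 72 mm across the rim, 100 mm high, standing between the jaws of clamp_b. Origin at the centre of its underside. Bystander.
- spice_jar: Small glass jar with a steel cap, 42 mm across, 65 mm high, standing between the two clamps. Origin under its centre. Bystander.
- spatula: Dark silicone spatula, 260 mm long, lying to the left of the clamps. Bystander.
- ladle: Aluminium ladle, 300 mm long, lying to the right of the clamps, bowl 34 mm high. Bystander.
- bowl: White bowl, 150 mm across, 55 mm high, to the right of the clamps, beyond the ladle. Origin under its centre. Bystander.
Things that resemble listed ones, but are neither listed nor needed, are in the scene too. What is shaped like the jar but blue or turquoise is not meant.

How it is judged (in metres and radians):
On the way, in this order (a step that is already met when the one before it is completed fails the run):
1. the jar clamp's release pad is pressed down while the jaw is still forward (value of joint release_a above 0.009 m and value of joint jaw_a below 0.015 m), for 0.05 s.
2. the jar clamp's sliding jaw is pushed back to the end stop (value of joint jaw_a above 0.078 m), for 0.2 s.
At the end, for the whole second after the job is handed in: The jar clamp's jaw is within 7 mm of its end stop and at rest; the jar stands upright within 20 mm of where it was; the other clamp is still locked, its jaw forward and its pad up (value of joint jaw_a above 0.078 m and velocity of joint jaw_a between -0.005 and 0.005 m/s and linear speed of jar below 0.02 m/s and distance of jar from where it was at the start of the episode below 0.02 m and angle between jar's own z axis and vertical below 0.2 rad and value of joint jaw_b below 0.01 m and value of joint release_b below 0.004 m); the robot touches nothing.
It fails at once if the jar is lifted, tipped or pushed more than 20 mm from its place (not (distance of jar from where it was at the start of the episode below 0.02 m and angle between jar's own z axis and vertical below 0.2 rad)).
It fails at once if the other clamp's release is pressed or its jaw moved (not (value of joint jaw_b below 0.01 m and value of joint release_b below 0.004 m)).
It fails at once if another thing on the bench is moved more than 25 mm or lifted (distance of any of tumbler, spice_jar, spatula, ladle, bowl from where it was at the start of the episode above 0.025 m).
It also fails if it takes over 38 s, if anything falls off the work surface, if the arm or the gripper's body presses on something with over 40 N, if the wrist force passes 120 N, or if a joint passes its speed limit or range.

## Robot

A 6-joint arm with a two-finger parallel gripper is mounted at the origin on the work surface. World frame = base frame: x ahead of the robot, y to its left, z up, the work surface at z = 0. Lengths are in m, angles in degrees, forces in N, time in s.
With the tool pointing down it reaches from about 0.275 to 0.825 m from the base axis. Payload 5.2 kg.
Tool frame: the origin (TCP) lies at the very end of the fingers, on their centre line; the grasp point (between the pads) lies 19 mm behind it; x points along the fingers, z is the direction in which the jaws open and shut, and the axes are right-handed (so a half turn about x gives the same grasp; the last joint's range is limited). The gripper opens to 93 mm and grips with 3 to 60 N. Pads are 15 mm wide; open, the fingers measure 128 mm over their backs; the gripper's body (75 mm by 188 mm) begins 65 mm behind the grasp point.
Start: joints at [64.412, 14.817, 87.949, -0, 77.235, -11.62], TCP at [0.133, 0.534, 0.187] pointing down, gripper open.
Joint ranges: [-179.93, 179.93], [-52.35, 119.4], [10.71, 147.94], [-69.91, 249.91], [12.55, 155.21], [-178.61, 178.61]. Speed limits (degrees/s): [147.25, 147.25, 180, 180, 180, 180].

## Interface

Orientations are given as [roll, pitch, yaw] about the fixed x, y, z axes, in that order (R = Rz(yaw) Ry(pitch) Rx(roll)).
In Python, from plant import robot gives the robot as it stands.
- The arm moves only by the tool apply_moves, never from a script. Its argument "series" is a list of rows, each an object with "delta_pos": the shift along the world's x, y, z in mm, a list of three; "rot": the turn, a rotation vector about the world's x, y, z in rad, a list of three. A call has exactly 10 rows; each row shifts and turns the pose as measured when the row begins; what a row does not reach is not made up. A row lasts 1/8 s, in which the tool goes at most 62.5 mm and 10.7 degrees, less where a joint would pass 70% of its speed; a pose out of reach is approached as far as the arm can. A call is refused whole if a number of a shift passes 62.5 or a number of a turn 0.188, either way. A call with a gripper value outside its range is refused whole. "jaw" is the gripper command: -1 is shut, 1 is fully open, values between are in proportion, set as the call begins (left out, the last holds). The fingers move at their own pace and stop on an object; "newtons" is the grip in N (left out, the last holds). Time passes only in rows, so rows that do not move let the fingers close, or fill a call up. It gives the time, the measured TCP pose, the force and the opening at its end, in the units of the state.
- robot.sense(): the state, without advancing time (a new reading comes with each control period).
- robot.grab_frame(name): name is "scene" or "top"; returns the picture (400x640x3 uint8, red, green, blue); there is no depth.
- robot.get_calibration(name): a dict with "fx", "fy", "cx", "cy" (pixels), "xyz" and "rotation" of the camera in the world. Camera axes: x right, y down, z forward; pixel columns grow to the right and rows downward; lengths in m; the calibration is good to about 2 mm. A picture is of the moment at which its call begins. get_calibration takes no time and is no camera call.
- robot.job_done(): hands the job in, once; it reports no verdict.
Trained networks look in the newest picture that a camera, given by its name, has taken for a name from the list of things; names that differ only in an ending like _2 or _b are one class to them, and where a whole thing is asked for, a point or a joint stands for the part that bears it (a point fixed in the world has none). Each returns a list of dicts, best first, with "confidence" (0 to 1); they miss things now and then, are a little off and sometimes report something else, mostly with a low value. They report only what shows in the picture. A call takes as long as a camera call. They do not tell look-alikes from the thing itself.
- robot.spot_in(camera, label): "xy" ([column, row] in pixels, amid what is visible of it).
- robot.cut_out(camera, label): "region" (400x640 bool, what is visible of it) and "xy" ([column, row] in pixels, amid what is visible of it).
The state is a dict: "clock": time; "joint_positions": joint angles; "dq": joint speeds; "effort": joint torques, N m; "position": TCP position; "tool_rot": TCP orientation; "ft_force": force on the tool from outside, world axes, zero at the start; "moment": the same for the moment, N m; "opening": finger opening in m.
Only numpy, scipy, OpenCV 4.12 (cv2) and the standard library are available. Lean on these libraries where they do the work, as an engineer would, in place of code of your own. Each camera call takes 0.05 s, during which the arm holds its last target.

## Working session

There is one attempt and no reset: what is moved stays moved. The work goes in short steps, Python scripts to look and compute and a tool call to move; the robot and the scene stay as the last step left them, time stands still between calls to the robot, and variables do not carry over. Pictures are saved under pics/ and viewed, and the job is handed in when it is done.

Besides the shell and the picture viewer there is one more tool, called after ">>>" by a JSON object that holds its "api" and its "payload". apply_moves: Moves the arm, as the interface text tells. Its arguments: {"type":"object","properties":{"series":{"type":"array"},"jaw":{"type":"number"},"newtons":{"type":"number"}},"required":["series"]}

```bash
mkdir -p pics; ls; python3 - <<'E'
from plant import robot
import cv2
for n in("scene","top"):
    im=robot.grab_frame(n); cv2.imwrite(f"pics/{n}0.png",im[:,:,::-1]); print(robot.get_calibration(n))
s=robot.sense();print(s)
E
```

```text
pics
{'fx': 483.90124160836564, 'fy': 483.90124160836564, 'cx': 322.97643123115233, 'cy': 190.17110448442844, 'xyz': array([0.95277119, 1.01046204, 0.94452666]), 'rotation': array([-127.78150008,    0.84207382,  151.97849603])}
{'fx': 367.10551983057593, 'fy': 367.10551983057593, 'cx': 320.65710574204866, 'cy': 202.02001304997222, 'xyz': array([ 0.25094322, -0.01683572,  1.15663888]), 'rotation': array([-170.9653028 ,    0.18321773,  -89.81630693])}
{'clock': 0.1, 'joint_positions': array([ 6.44128127e+01,  1.48539242e+01,  8.80022481e+01,  4.15448895e-05,
        7.72355736e+01, -1.16187873e+01]), 'dq': array([ 0.01588581, -0.07924163, -0.15943405,  0.02822772, -0.07727459,
       -0.04476033]), 'effort': array([ 1.11621783e-03, -4.38212729e+01, -2.84642458e+01,  7.17975106e-02,
        3.62612586e-02, -5.57741134e-05]), 'position': array([0.13250012, 0.53325885, 0.1859297 ]), 'tool_rot': array([ 168.35591811,   89.90825404, -115.6124911 ]), 'ft_force': array([0.95774959, 0.81694557, 1.01843384]), 'moment': array([-0.00978666, -0.01161207, -0.04124334]), 'opening': 0.09283253375567269}
```

View pics/scene0.png

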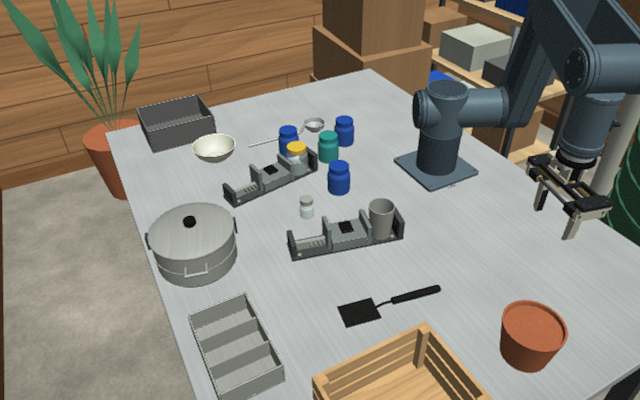

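View pics/top0.png

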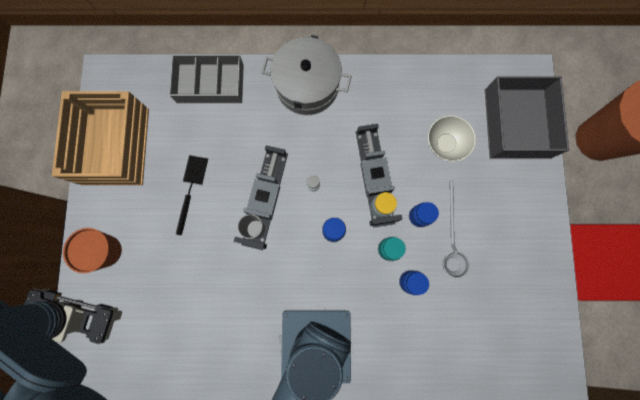

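The top view shows the yellow-capped jar at (385,203) in the right clamp, whose end stop is near (368,128) and black pad at (376,173). The tumbler clamp is on the left, at (262,197). I'll zoom in to measure the right one.

```bash
python3 - <<'E'
from plant import robot
import cv2,numpy as np
t=cv2.imread("pics/top0.png");s=cv2.imread("pics/scene0.png")
cv2.imwrite("pics/tz.png",cv2.resize(t[118:230,340:430],None,fx=5.3,fy=5.3,interpolation=cv2.INTER_CUBIC))
cv2.imwrite("pics/sz.png",cv2.resize(s[125:215,215:325],None,fx=6,fy=6,interpolation=cv2.INTER_CUBIC))
for c in("top","scene"):
  for l in("release_a_top","clamp_a","jar","jaw_a_plate"):
    print(c,l,[(np.round(d["xy"],1),round(d["confidence"],2)) for d in robot.spot_in(c,l)])
E
```

```text
top release_a_top [(array([376.6, 173.9]), 0.66)]
top clamp_a [(array([264.5, 191.6]), 0.73), (array([370.1, 168. ]), 0.59)]
top jar [(array([383.8, 203.1]), 0.63), (array([335.5, 229.3]), 0.62), (array([390.6, 248.8]), 0.6), (array([411.9, 283.1]), 0.56)]
top jaw_a_plate [(array([374.7, 174.5]), 0.56)]
scene release_a_top [(array([270.9, 171.8]), 0.63)]
scene clamp_a [(array([267.5, 180.9]), 0.95), (array([341.5, 236. ]), 0.64)]
scene jar [(array([297.3, 155.9]), 0.92), (array([328.3, 150.4]), 0.9), (array([339. , 177.9]), 0.66), (array([288.6, 140.3]), 0.57), (array([344.9, 128.7]), 0.56)]
scene jaw_a_plate [(array([269.8, 172. ]), 0.55), (array([347.5, 234.8]), 0.49)]
```

View pics/tz.png

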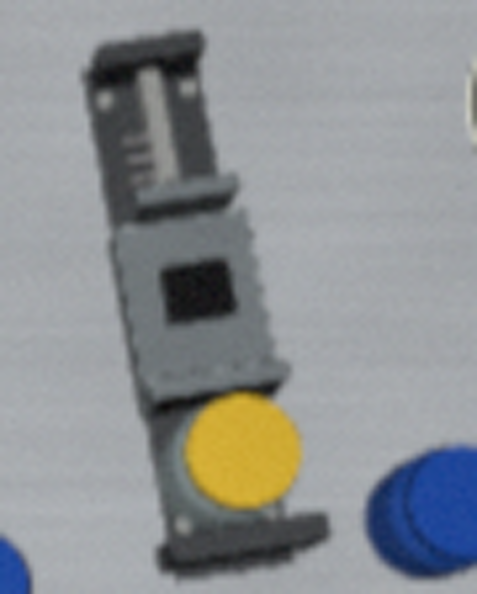

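View pics/sz.png

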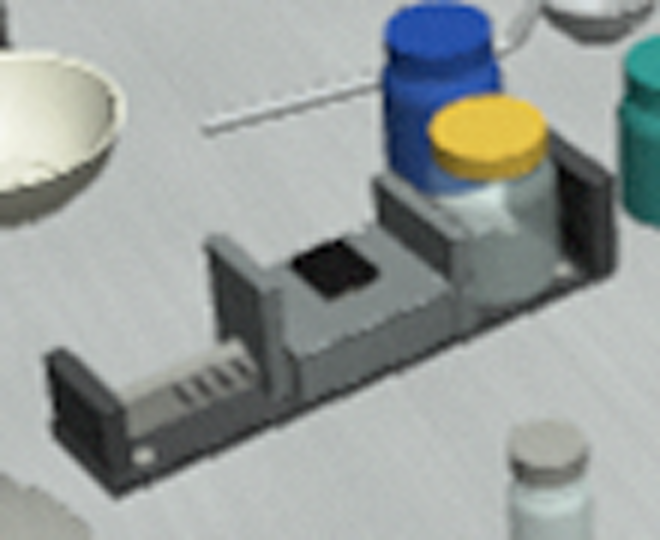

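```bash
cat > h.py <<'E'
import numpy as np,cv2
from plant import robot
from scipy.spatial.transform import Rotation as R
from scipy.optimize import least_squares
C={n:robot.get_calibration(n) for n in("top","scene")}
def proj(n,P):
    c=C[n];p=R.from_euler('xyz',c["rotation"],degrees=True).as_matrix().T@(np.array(P)-c["xyz"])
    return np.array([c["fx"]*p[0]/p[2]+c["cx"],c["fy"]*p[1]/p[2]+c["cy"]])
def W(q,p):
    c,s=np.cos(q[2]),np.sin(q[2]);return [q[0]+c*p[0]-s*p[1],q[1]+s*p[0]+c*p[1],p[2]]
def draw(q,slide,pre,pz=.06,tag=""):
    out={}
    for n in C:
        im=robot.grab_frame(n)[:,:,::-1].copy()
        o=proj(n,W(q,[0,0,.03]));w=70
        x0,y0=int(max(o[0]-w,0)),int(max(o[1]-w,0))
        z=cv2.resize(im[y0:y0+2*w,x0:x0+2*w],None,fx=4.2,fy=4.2,interpolation=cv2.INTER_CUBIC)
        def L(ps,col):
            a=np.array([(proj(n,W(q,p))-[x0,y0]+.5)*4.2 for p in ps]).astype(int)
            cv2.polylines(z,[a],True,col,1,cv2.LINE_AA)
        s=slide
        r=lambda xa,xb,h,zz:[[xa,-h,zz],[xb,-h,zz],[xb,h,zz],[xa,h,zz]]
        L(r(s-.005,s+.029,.02,pz),(0,0,255)); L(r(s+.06,s+.072,.03,.086),(0,255,0)); L(r(s-.05,s-.038,.04,.075),(0,255,255))
        L(r(-.16,.158,.035,.01),(255,0,255))
        cv2.imwrite(f"pics/{pre}_{n}.png",z)
E
python3 - <<'E'
from h import *
t=cv2.imread("pics/top0.png");s=cv2.imread("pics/scene0.png")
obs=[]
for n,im,box in(("top",t,(365,160,390,185)),("scene",s,(258,160,285,180))):
    g=im[box[1]:box[3],box[0]:box[2]].max(2)
    k,l,st,ce=cv2.connectedComponentsWithStats((g<60).astype(np.uint8))
    for i in range(1,k): print(n,st[i],ce[i]+box[:2])
    i=1+np.argmax(st[1:,4]); obs.append((n,ce[i]+np.array(box[:2]),[.0135,0,.06]))
obs+=[("top",np.array([385.4,202.6]),[-.088,0,.105]),("scene",np.array([296.2,146.4]),[-.088,0,.105])]
f=lambda q:np.concatenate([proj(n,W(q,p))-o for n,o,p in obs])
r=least_squares(f,[.45,-.15,0.2],x_scale=[.1,.1,.1]);q=r.x
print(q,np.degrees(q[2]),r.fun.round(2))
np.save("q.npy",q)
c,s_=np.cos(q[2]),np.sin(q[2])
print("pad",W(q,[.0135,0,.06]),"plate",W(q,[.0615,0,.07]),"dir",c,s_)
draw(q,.0015,"ov")
E
```

```text
top [  6   7  13  12 128] [376.875   172.53125]
scene [20  0  7  7 26] [281.57692308 162.15384615]
scene [ 6  5 14 10 81] [270.28395062 169.41975309]
[ 0.50593293 -0.1859777   0.1586415 ] 9.089488617464987 [-0.27 -0.65  0.65 -1.15 -0.26 -0.71  0.34 -0.85]
pad [np.float64(0.5192634059623211), np.float64(-0.1838450104873147), 0.06] plate [np.float64(0.5666606606279451), np.float64(-0.17626211854808788), 0.07] dir 0.9874428055338318 0.15797691540055853
```

View pics/ov_top.png

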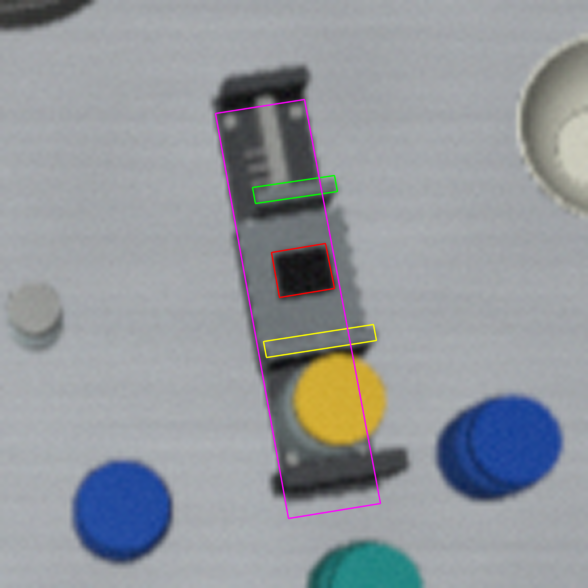

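View pics/ov_scene.png

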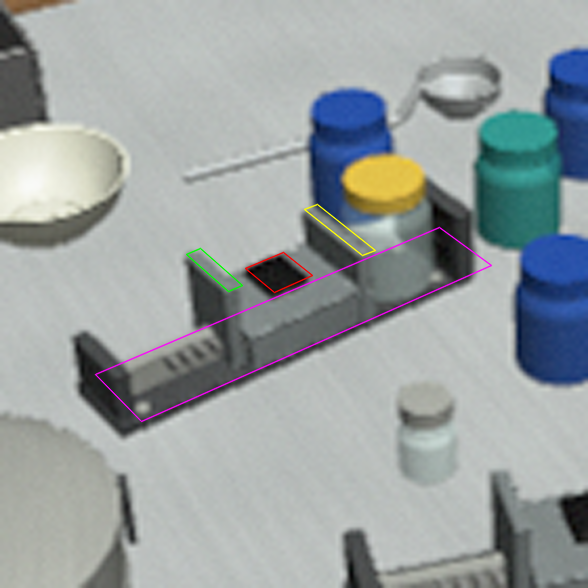

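```bash
cat >> h.py <<'E'
def rel(target,name=""):
    q=np.load("q.npy");s=robot.sense()
    Rt=R.from_euler('xyz',s["tool_rot"],degrees=True).as_matrix()
    out=None
    for sg in(1,-1):
        z=sg*np.array([-np.sin(q[2]),np.cos(q[2]),0]);x=np.array([0,0,-1.]);M=np.column_stack([x,np.cross(z,x),z])
        v=R.from_matrix(M@Rt.T).as_rotvec()
        print(sg,"rot",v.round(4))
    print("d mm",((np.array(target)-s["position"])*1000).round(1),"pos",s["position"].round(4),"F",s["ft_force"].round(2),"t",s["clock"],"j",s["joint_positions"].round(1))
E
python3 - <<'E'
from h import *
q=np.load("q.npy")
rel(W(q,[.0135,0,.06]))
E
```

```text
1 rot [-0.      0.      0.4024]
-1 rot [ 0.0000e+00  1.0000e-04 -2.7392e+00]
d mm [ 386.5 -717.6 -126.7] pos [0.1328 0.5338 0.1867] F [0.19 0.12 0.15] t 0.6 j [ 64.4  14.8  87.9   0.   77.2 -11.6]
```

>>> {"api": "apply_moves", "payload": {"series": [{"delta_pos": [22,-42,2],"rot": [0,0,0.04]},{"delta_pos": [22,-42,2],"rot": [0,0,0.04]},{"delta_pos": [22,-42,2],"rot": [0,0,0.04]},{"delta_pos": [22,-42,2],"rot": [0,0,0.04]},{"delta_pos": [22,-42,2],"rot": [0,0,0.04]},{"delta_pos": [22,-42,2],"rot": [0,0,0.04]},{"delta_pos": [22,-42,0],"rot": [0,0,0.04]},{"delta_pos": [22,-42,0],"rot": [0,0,0.04]},{"delta_pos": [22,-42,0],"rot": [0,0,0.04]},{"delta_pos": [22,-42,0],"rot": [0,0,0.04]}], "jaw": -1, "newtons": 20}}

```text
clock: 1.85
position: [0.3573, 0.1036, 0.2007]
tool_rot: [-72.7, 89.5, 27.4]
ft_force: [0.4, 1.1, -0.8]
opening: 0.0012
```

```bash
python3 - <<'E'
from h import *
q=np.load("q.npy")
rel(W(q,[.0135,0,.06]))
E
```

```text
1 rot [-0.0039  0.0076 -0.0183]
-1 rot [-0.0119 -0.006   3.1232]
d mm [ 162.  -287.5 -140.7] pos [0.3573 0.1036 0.2007] F [ 0.39  1.1  -0.83] t 1.85 j [  -1.4   -5.4  108.3    0.2   76.6 -101.6]
```

>>> {"api": "apply_moves", "payload": {"series": [{"delta_pos": [20,-36,-3],"rot": [0,0,0]},{"delta_pos": [20,-36,-3],"rot": [0,0,0]},{"delta_pos": [20,-36,-3],"rot": [0,0,0]},{"delta_pos": [20,-36,-3],"rot": [0,0,0]},{"delta_pos": [20,-36,-3],"rot": [0,0,0]},{"delta_pos": [20,-36,-3],"rot": [0,0,0]},{"delta_pos": [20,-36,-3],"rot": [0,0,0]},{"delta_pos": [20,-34,-5],"rot": [0,0,0]},{"delta_pos": [0,0,-2],"rot": [0,0,0]},{"delta_pos": [0,0,0],"rot": [0,0,0]}]}}

```text
clock: 3.1
position: [0.5228, -0.1961, 0.1726]
tool_rot: [-82.9, 89.3, 16.9]
ft_force: [-0.0, 0.3, -0.2]
opening: 0.0007
```

```bash
python3 - <<'E'
from h import *
q=np.load("q.npy")
rel(W(q,[.0135,0,.06]))
E
```

```text
1 rot [-0.0037  0.0125 -0.0122]
-1 rot [-0.0196 -0.0058  3.1294]
d mm [  -3.6   12.2 -112.6] pos [ 0.5228 -0.1961  0.1726] F [-0.04  0.34 -0.18] t 3.1 j [ -32.4   15.8   88.6    0.6   75.1 -132.3]
```

>>> {"api": "apply_moves", "payload": {"series": [{"delta_pos": [-2,6,-12],"rot": [-0.004,0.012,-0.012]},{"delta_pos": [-2,6,-12],"rot": [0,0,0]},{"delta_pos": [0,0,-12],"rot": [0,0,0]},{"delta_pos": [0,0,-12],"rot": [0,0,0]},{"delta_pos": [0,0,-12],"rot": [0,0,0]},{"delta_pos": [0,0,-12],"rot": [0,0,0]},{"delta_pos": [0,0,-12],"rot": [0,0,0]},{"delta_pos": [0,0,-5],"rot": [0,0,0]},{"delta_pos": [0,0,0],"rot": [0,0,0]},{"delta_pos": [0,0,0],"rot": [0,0,0]}]}}

```text
clock: 4.35
position: [0.5171, -0.18, 0.0776]
tool_rot: [68.0, 89.9, 167.2]
ft_force: [0.3, -0.5, 0.1]
opening: 0.0005
```

```bash
python3 - <<'E'
from h import *
q=np.load("q.npy")
rel(W(q,[.0135,0,.06])); draw(q,.0015,"pre")
E
```

```text
1 rot [-0.0002 -0.001  -0.0021]
-1 rot [ 1.6000e-03 -4.0000e-04  3.1395e+00]
d mm [  2.1  -3.8 -17.6] pos [ 0.5171 -0.18    0.0776] F [ 0.34 -0.5   0.08] t 4.35 j [ -30.9   20.2   96.8   -0.    63.1 -130.1]
```

View pics/pre_scene.png

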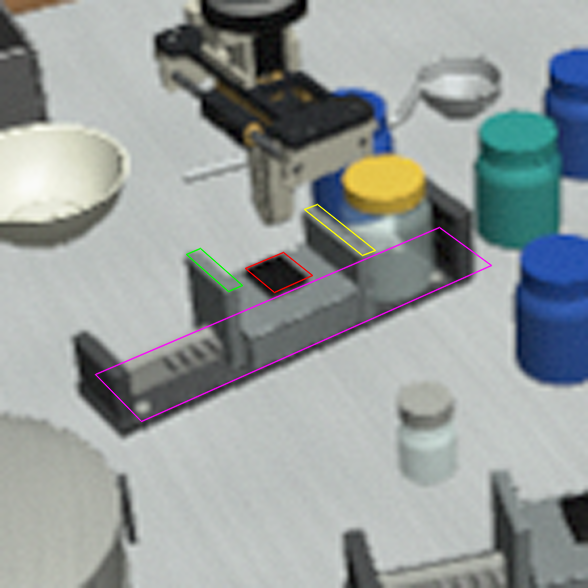

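```bash
python3 - <<'E'
from h import *
q=np.load("q.npy")
s=robot.sense();p=s["position"];print(p,s["opening"])
for n in C:
    im=cv2.cvtColor(robot.grab_frame(n),cv2.COLOR_RGB2BGR)
    o=proj(n,p);x0,y0=(o-50).astype(int);z=cv2.resize(im[y0:y0+100,x0:x0+100],None,fx=6,fy=6,interpolation=cv2.INTER_CUBIC)
    for P,c in((p,(0,0,255)),(W(q,[.0135,0,.06]),(0,255,0))):
        a=((proj(n,P)-[x0,y0]+.5)*6).astype(int);cv2.drawMarker(z,tuple(map(int,a)),c,0,14,1)
    cv2.imwrite(f"pics/tcp_{n}.png",z);print(n,o)
E
```

```text
[ 0.51719847 -0.18003562  0.07775041] 0.0004951380779619039
top [376.21906185 171.13903118]
scene [271.55844832 164.08227945]
```

View pics/tcp_scene.png

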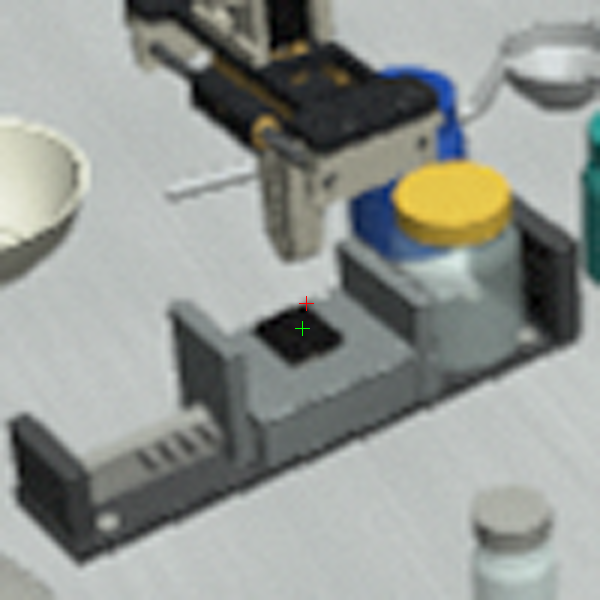

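View pics/tcp_top.png

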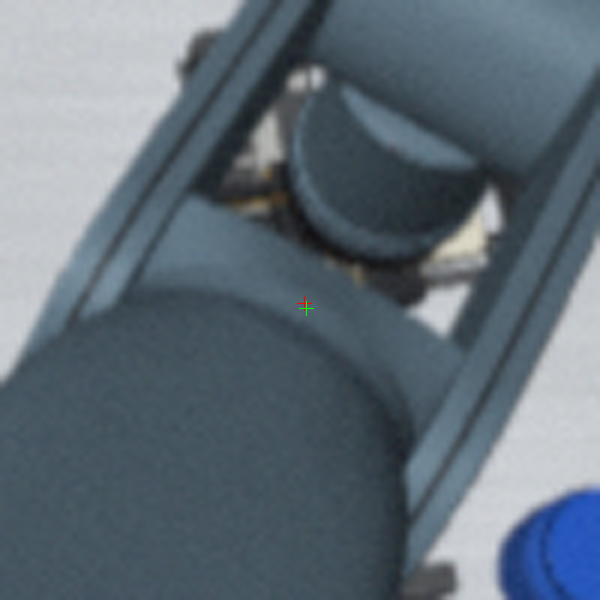

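```bash
python3 - <<'E'
from h import *
p=np.array([.1325,.5333,.1863]);Rt=R.from_euler('xyz',[168.356,89.908,-115.612],degrees=True).as_matrix()
s=cv2.imread("pics/scene0.png")
x0,y0=510,140;z=cv2.resize(s[y0:y0+110,x0:x0+120],None,fx=5,fy=5,interpolation=cv2.INTER_CUBIC)
for P,c in((p,(0,0,255)),(p+Rt[:,2]*.0465,(0,255,0)),(p-Rt[:,2]*.0465,(255,0,0)),(p+Rt[:,2]*.064,(0,255,0)),(p-Rt[:,2]*.064,(255,0,0))):
    a=((proj("scene",P)-[x0,y0]+.5)*5).astype(int);cv2.drawMarker(z,tuple(map(int,a)),c,0,14,1)
cv2.imwrite("pics/st.png",z)
t=cv2.imread("pics/top0.png")
x0,y0=15,250;z=cv2.resize(t[y0:y0+110,x0:x0+120],None,fx=5,fy=5,interpolation=cv2.INTER_CUBIC)
for P,c in((p,(0,0,255)),(p+Rt[:,2]*.0465,(0,255,0)),(p-Rt[:,2]*.0465,(255,0,0)),(p+Rt[:,2]*.064,(0,255,0)),(p-Rt[:,2]*.064,(255,0,0))):
    a=((proj("top",P)-[x0,y0]+.5)*5).astype(int);cv2.drawMarker(z,tuple(map(int,a)),c,0,14,1)
cv2.imwrite("pics/st2.png",z)
E
```

```text
(no output)
```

View pics/st.png

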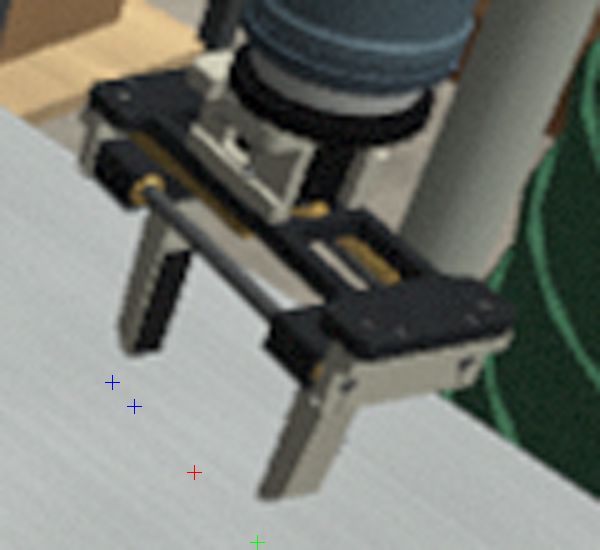

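View pics/st2.png

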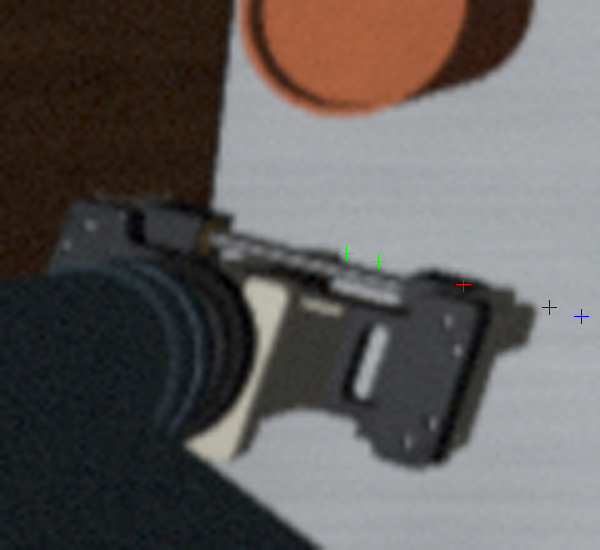

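```bash
python3 - <<'E'
from h import *
p1=np.array([.1325,.5333,.1863]);p2=np.array([.5172,-.18,.0777])
for n,p in(("scene",p1),("top",p1),("scene",p2)):
    print(n,proj(n,p).round(1),[ (proj(n,p+d)-proj(n,p)).round(2) for d in (np.eye(3)*.01)])
print(proj("top",[0,0,0]),proj("scene",[0,0,0]))
t=cv2.imread("pics/top0.png");s=cv2.imread("pics/scene0.png")
for im,n in((t,"top"),(s,"scene")):
    for a in((0,0),(.1,.1),(.1,-.1),(-.1,.1),(-.1,-.1)):
        o=proj(n,[*a,0]);cv2.drawMarker(im,tuple(map(int,o)),(0,0,255),0,8,1)
cv2.imwrite("pics/b.png",np.hstack([cv2.resize(t[290:400,250:390],None,fx=2.8,fy=2.8),cv2.resize(s[80:190,370:510],None,fx=2.8,fy=2.8)]))
E
```

```text
scene [548.3 233.9] [array([-3.16,  1.46]), array([3.54, 2.66]), array([ 1.2 , -3.26])]
top [107.3 306.4] [array([ 0.37, -4.02]), array([-3.89, -0.01]), array([-2.27,  0.49])]
scene [271.6 164.1] [array([-2.93,  0.89]), array([1.26, 1.59]), array([-0.25, -2.62])]
[316.01680622 344.94689241] [435.56620661 166.91049494]
```

View pics/b.png

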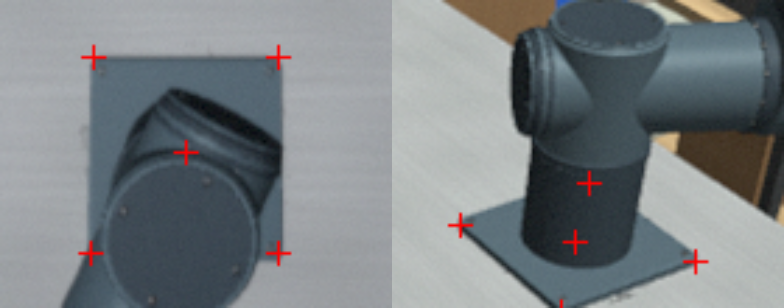

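Robot base markers agree with the cameras, but the visible fingertips sit about 28 mm higher than the reported TCP, in both poses. I can't rely on the reported height for the tip, so I'll descend under force guard and let contact decide.

>>> {"api": "apply_moves", "payload": {"series": [{"delta_pos": [2,-4,0],"rot": [0,0,0]},{"delta_pos": [0,0,-4],"rot": [0,0,0]},{"delta_pos": [0,0,-4],"rot": [0,0,0]},{"delta_pos": [0,0,-3],"rot": [0,0,0]},{"delta_pos": [0,0,-2],"rot": [0,0,0]},{"delta_pos": [0,0,-2],"rot": [0,0,0]},{"delta_pos": [0,0,-2],"rot": [0,0,0]},{"delta_pos": [0,0,-2],"rot": [0,0,0]},{"delta_pos": [0,0,-2],"rot": [0,0,0]},{"delta_pos": [0,0,0],"rot": [0,0,0]}]}}

```text
clock: 5.8
position: [0.5194, -0.1843, 0.0554]
tool_rot: [90.4, 90.0, -170.4]
ft_force: [-0.1, -0.1, -0.3]
opening: 0.0004
```

```bash
python3 - <<'E'
from h import *
q=np.load("q.npy")
rel(W(q,[.0135,0,.06])); draw(q,.0015,"d1")
E
```

```text
1 rot [ 0.0001 -0.0005 -0.0023]
-1 rot [7.0000e-04 1.0000e-04 3.1393e+00]
d mm [-0.1  0.4  4.6] pos [ 0.5194 -0.1843  0.0554] F [-0.13 -0.15 -0.31] t 5.8 j [ -31.1   21.9   97.7   -0.    60.4 -130.3]
```

View pics/d1_scene.png

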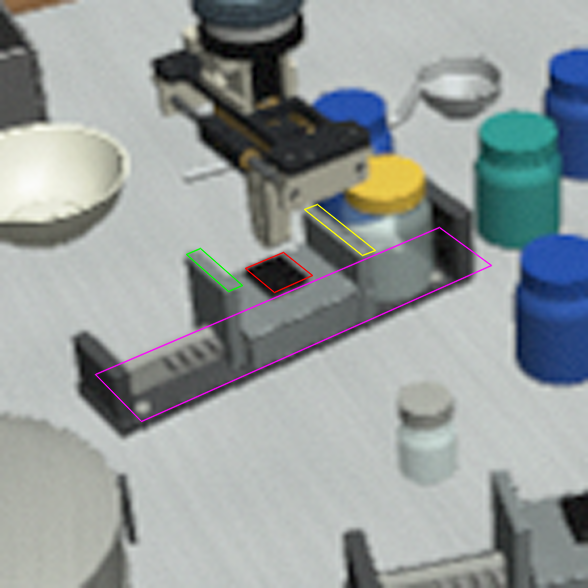

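```bash
cat >> h.py <<'E'
def tip(name,off=.029,f=10):
    s=robot.sense();p=s["position"];Rt=R.from_euler('xyz',s["tool_rot"],degrees=True).as_matrix()
    im=robot.grab_frame("scene")[:,:,::-1].copy();o=proj("scene",p);x0,y0=(o-32).astype(int)
    z=cv2.resize(im[y0:y0+60,x0:x0+60],None,fx=f,fy=f,interpolation=cv2.INTER_CUBIC)
    b=p-Rt[:,0]*off
    a=np.array([(proj("scene",b+Rt[:,1]*i*.0075+Rt[:,2]*j*.0175)-[x0,y0]+.5)*f for i,j in((1,1),(1,-1),(-1,-1),(-1,1))]).astype(int)
    cv2.polylines(z,[a],True,(0,0,255),1);cv2.imwrite(f"pics/{name}.png",z)
E
python3 - <<'E'
from h import *
tip("tip1")
E
```

```text
(no output)
```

View pics/tip1.png

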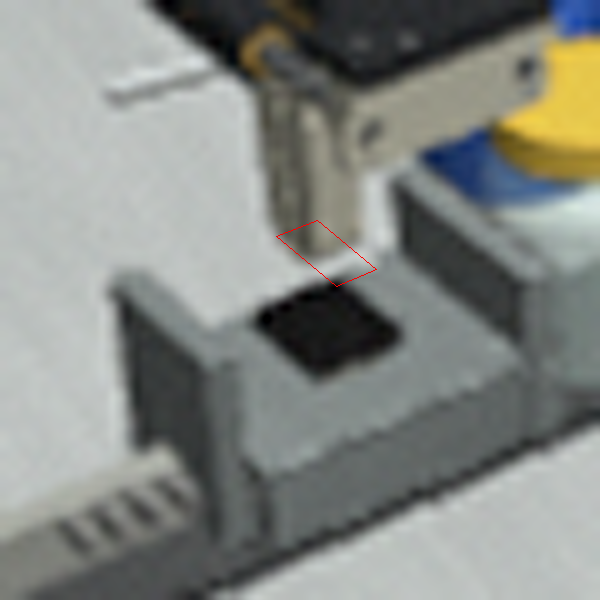

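>>> {"api": "apply_moves", "payload": {"series": [{"delta_pos": [-1.5,0,0],"rot": [-0.016,0.099,0]},{"delta_pos": [-1.5,0,0],"rot": [-0.016,0.099,0]},{"delta_pos": [0,0,-3],"rot": [0,0,0]},{"delta_pos": [0,0,-3],"rot": [0,0,0]},{"delta_pos": [0,0,-3],"rot": [0,0,0]},{"delta_pos": [0,0,-3],"rot": [0,0,0]},{"delta_pos": [0,0,-2],"rot": [0,0,0]},{"delta_pos": [0,0,0],"rot": [0,0,0]},{"delta_pos": [0,0,0],"rot": [0,0,0]},{"delta_pos": [0,0,0],"rot": [0,0,0]}]}}

```text
clock: 7.2
position: [0.5146, -0.1851, 0.0418]
tool_rot: [90.2, 78.5, -170.7]
ft_force: [0.1, -0.5, -1.0]
opening: 0.0005
```

```bash
python3 - <<'E'
from h import *
q=np.load("q.npy")
rel(W(q,[.0135,0,.06]));tip("tip2",.031)
E
```

```text
1 rot [ 0.0326 -0.1986  0.0004]
-1 rot [-0.3114 -0.0511 -3.1253]
d mm [ 4.7  1.3 18.2] pos [ 0.5146 -0.1851  0.0418] F [ 0.09 -0.48 -0.98] t 7.2 j [ -26.5   29.3   89.    -7.1   71.2 -122.7]
```

View pics/tip2.png

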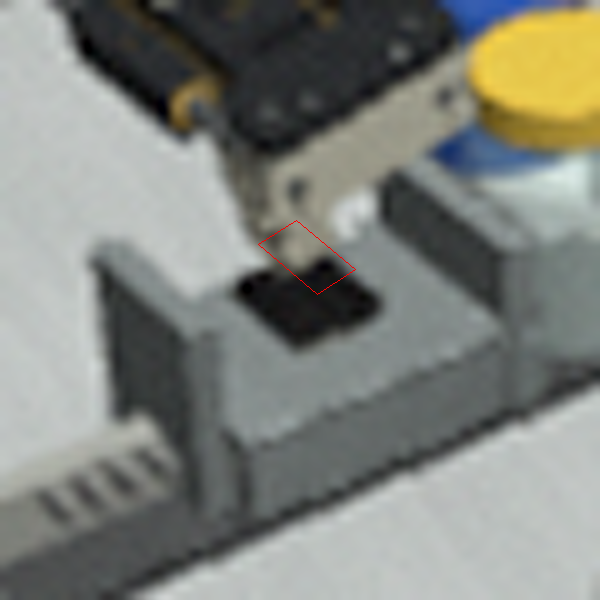

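>>> {"api": "apply_moves", "payload": {"series": [{"delta_pos": [0,0,-2],"rot": [0,0,0]},{"delta_pos": [0,0,-2],"rot": [0,0,0]},{"delta_pos": [0,0,-2],"rot": [0,0,0]},{"delta_pos": [0,0,-2],"rot": [0,0,0]},{"delta_pos": [0,0,-2],"rot": [0,0,0]},{"delta_pos": [0,0,-1.5],"rot": [0,0,0]},{"delta_pos": [0,0,-1.5],"rot": [0,0,0]},{"delta_pos": [0,0,-1.5],"rot": [0,0,0]},{"delta_pos": [0,0,-1.5],"rot": [0,0,0]},{"delta_pos": [0,0,0],"rot": [0,0,0]}]}}

```text
clock: 8.5
position: [0.5148, -0.1851, 0.0258]
tool_rot: [90.4, 78.5, -170.5]
ft_force: [-0.3, -0.2, 2.4]
opening: 0.0003
```

```bash
python3 - <<'E'
from h import *
q=np.load("q.npy")
rel(W(q,[.0135,0,.06]));tip("tip3",.031)
E
```

```text
1 rot [ 0.0331 -0.1981  0.0002]
-1 rot [-0.3106 -0.0519 -3.1256]
d mm [ 4.4  1.3 34.2] pos [ 0.5148 -0.1851  0.0258] F [-0.27 -0.21  2.42] t 8.5 j [ -26.5   30.3   89.9   -7.2   69.3 -122.5]
```

View pics/tip3.png

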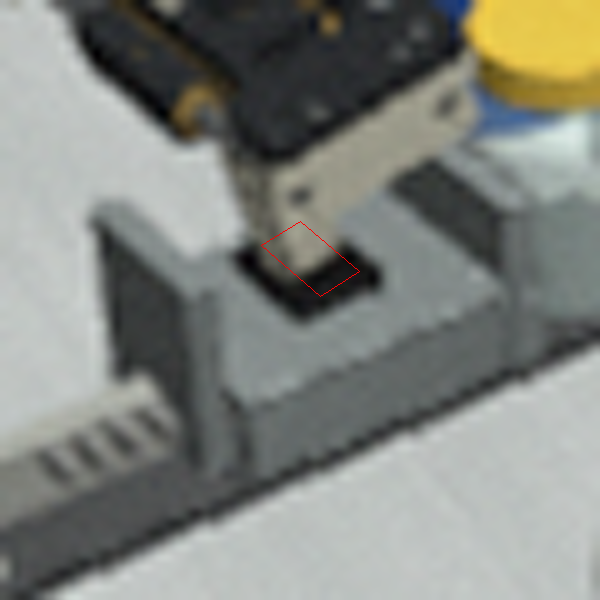

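Contact came at reported z 0.026, so the tip is about 34 mm short of the reported TCP. Now pressing.

>>> {"api": "apply_moves", "payload": {"series": [{"delta_pos": [0,0,-2],"rot": [0,0,0]},{"delta_pos": [0,0,-2],"rot": [0,0,0]},{"delta_pos": [0,0,-2],"rot": [0,0,0]},{"delta_pos": [0,0,-2],"rot": [0,0,0]},{"delta_pos": [0,0,-2],"rot": [0,0,0]},{"delta_pos": [0,0,-2],"rot": [0,0,0]},{"delta_pos": [0,0,-1],"rot": [0,0,0]},{"delta_pos": [0,0,-1],"rot": [0,0,0]},{"delta_pos": [0,0,0],"rot": [0,0,0]},{"delta_pos": [0,0,0],"rot": [0,0,0]}]}}

```text
clock: 9.8
position: [0.5152, -0.1852, 0.0183]
tool_rot: [91.2, 78.6, -169.8]
ft_force: [-1.5, 0.1, 3.1]
opening: 0.0009
```

```bash
python3 - <<'E'
from h import *
q=np.load("q.npy")
rel(W(q,[.0135,0,.06]));tip("tip4",.034)
E
```

```text
1 rot [ 0.0354 -0.1962  0.0003]
-1 rot [-0.3077 -0.0556 -3.1257]
d mm [ 4.   1.3 41.7] pos [ 0.5152 -0.1852  0.0183] F [-1.5   0.09  3.1 ] t 9.8 j [ -26.4   30.8   90.3   -7.3   68.3 -122.2]
```

View pics/tip4.png

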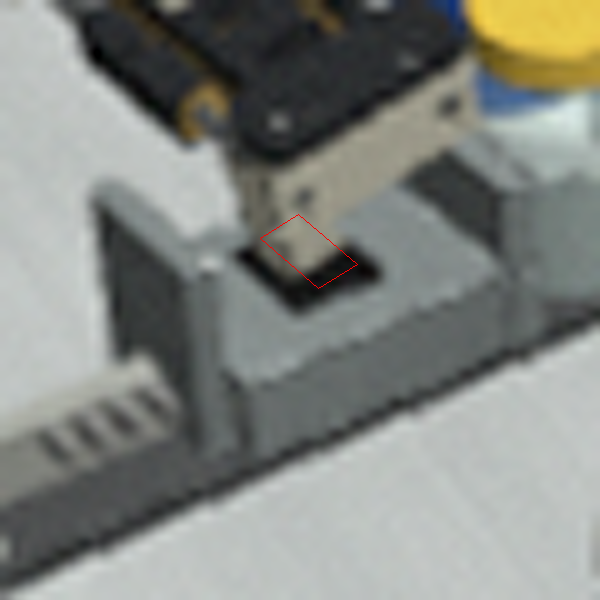

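>>> {"api": "apply_moves", "payload": {"series": [{"delta_pos": [0,0,-3],"rot": [0,0,0]},{"delta_pos": [0,0,-3],"rot": [0,0,0]},{"delta_pos": [0,0,-3],"rot": [0,0,0]},{"delta_pos": [0,0,-3],"rot": [0,0,0]},{"delta_pos": [0,0,-3],"rot": [0,0,0]},{"delta_pos": [0,0,-3],"rot": [0,0,0]},{"delta_pos": [0,0,-3],"rot": [0,0,0]},{"delta_pos": [0,0,-3],"rot": [0,0,0]},{"delta_pos": [0,0,-3],"rot": [0,0,0]},{"delta_pos": [0,0,-3],"rot": [0,0,0]}]}}

```text
clock: 11.1
position: [0.5231, -0.1845, 0.0173]
tool_rot: [94.8, 79.5, -166.2]
ft_force: [-3.6, 4.8, 23.0]
opening: 0.0002
```

```bash
python3 - <<'E'
from h import *
q=np.load("q.npy")
rel(W(q,[.0135,0,.06]));tip("tip5",.034)
E
```

```text
1 rot [ 0.0438 -0.1776  0.0016]
-1 rot [-0.2785 -0.0686 -3.1269]
d mm [-3.8  0.6 42.7] pos [ 0.5231 -0.1845  0.0173] F [-3.64  4.81 23.03] t 11.1 j [ -26.1   30.7   90.4   -7.3   67.1 -121.8]
```

View pics/tip5.png

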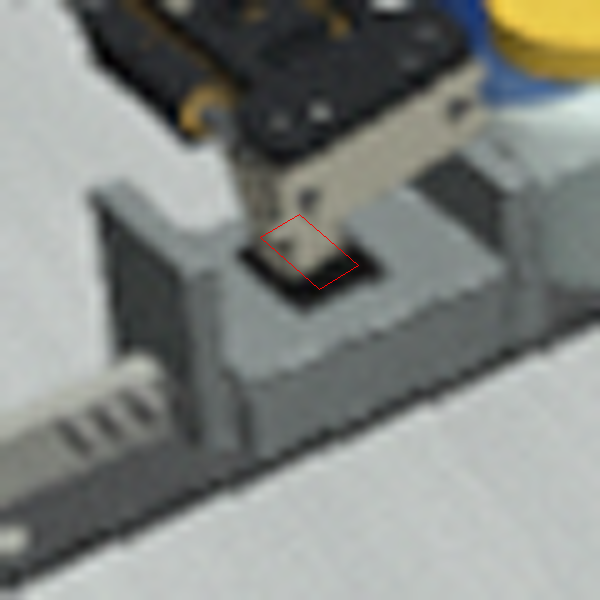

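>>> {"api": "apply_moves", "payload": {"series": [{"delta_pos": [0,0,4],"rot": [0,0,0]},{"delta_pos": [0,0,5],"rot": [0,0,0]},{"delta_pos": [0,0,8],"rot": [0,0,0]},{"delta_pos": [0,0,8],"rot": [0,0,0]},{"delta_pos": [0,0,10],"rot": [0,0,0]},{"delta_pos": [0,0,10],"rot": [0,0,0]},{"delta_pos": [0,0,0],"rot": [0,0,0]},{"delta_pos": [0,0,0],"rot": [0,0,0]},{"delta_pos": [0,0,0],"rot": [0,0,0]},{"delta_pos": [0,0,0],"rot": [0,0,0]}]}}

```text
clock: 12.4
position: [0.5232, -0.1845, 0.0637]
tool_rot: [94.7, 79.5, -166.3]
ft_force: [0.3, 0.6, -0.8]
opening: 0.0007
```

```bash
python3 - <<'E'
from h import *
q=np.load("q.npy")
rel(W(q,[.0135,0,.06]));draw(q,.0015,"up")
im=robot.grab_frame("scene")[:,:,::-1].copy()
def ov(n,sl,pz,z,x0,y0,f,col):
    for ps in ([[sl-.005,-.02,pz],[sl+.029,-.02,pz],[sl+.029,.02,pz],[sl-.005,.02,pz]],[[sl+.06,-.03,.086],[sl+.072,-.03,.086],[sl+.072,.03,.086],[sl+.06,.03,.086]]):
        a=np.array([(proj(n,W(q,p))-[x0,y0]+.5)*f for p in ps]).astype(int);cv2.polylines(z,[a],True,col,1)
x0,y0=245,150
z0=cv2.resize(cv2.imread("pics/scene0.png")[y0:y0+45,x0:x0+50],None,fx=8,fy=8,interpolation=cv2.INTER_CUBIC)
z=cv2.resize(im[y0:y0+45,x0:x0+50],None,fx=8,fy=8,interpolation=cv2.INTER_CUBIC)
ov("scene",.0015,.06,z0,x0,y0,8,(0,0,255));ov("scene",.0015,.06,z,x0,y0,8,(0,0,255))
cv2.imwrite("pics/cmp.png",np.hstack([z0,z]))
E
```

```text
1 rot [ 0.0433 -0.1776  0.0016]
-1 rot [-0.2784 -0.0679 -3.1269]
d mm [-4.   0.6 -3.7] pos [ 0.5232 -0.1845  0.0637] F [ 0.3   0.57 -0.8 ] t 12.4 j [ -26.1   27.8   87.9   -7.    72.6 -122.5]
```

View pics/cmp.png

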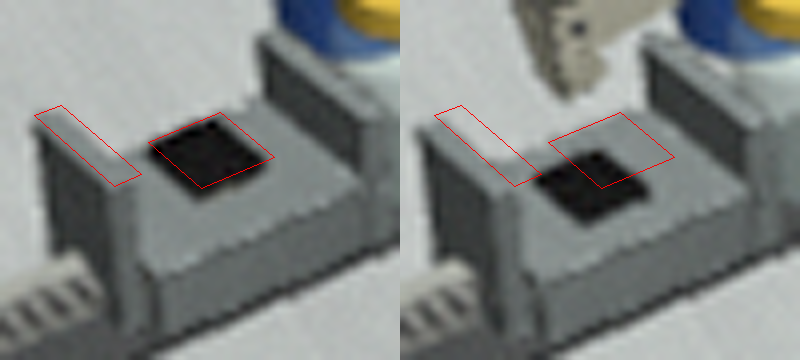

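```bash
python3 - <<'E'
from h import *
q=np.load("q.npy")
rel(W(q,[.048,0,.06]))
E
```

```text
1 rot [ 0.0433 -0.1775  0.0016]
-1 rot [-0.2783 -0.0679 -3.1269]
d mm [30.1  6.1 -3.8] pos [ 0.5233 -0.1845  0.0638] F [-0.75 -0.05 -0.14] t 12.55 j [ -26.1   27.8   87.9   -7.    72.6 -122.5]
```

>>> {"api": "apply_moves", "payload": {"series": [{"delta_pos": [10,2,0],"rot": [0.022,-0.089,0]},{"delta_pos": [10,2,0],"rot": [0.021,-0.089,0]},{"delta_pos": [10,2,0],"rot": [0,0,0]},{"delta_pos": [0,0,-6],"rot": [0,0,0]},{"delta_pos": [0,0,-6],"rot": [0,0,0]},{"delta_pos": [0,0,-6],"rot": [0,0,0]},{"delta_pos": [0,0,-6],"rot": [0,0,0]},{"delta_pos": [0,0,-5],"rot": [0,0,0]},{"delta_pos": [0,0,-5],"rot": [0,0,0]},{"delta_pos": [0,0,0],"rot": [0,0,0]}]}}

```text
clock: 13.8
position: [0.5545, -0.1775, 0.0255]
tool_rot: [45.1, 89.9, 144.2]
ft_force: [0.7, -0.0, 0.0]
opening: 0.0003
```

```bash
python3 - <<'E'
from h import *
q=np.load("q.npy")
rel(W(q,[.048,0,.026]));tip("tip6",.034)
E
```

```text
1 rot [-0.0009 -0.0013  0.    ]
-1 rot [-2.1000e-03  1.5000e-03 -3.1416e+00]
d mm [-1.1 -0.9  0.5] pos [ 0.5545 -0.1775  0.0255] F [ 0.74 -0.02  0.01] t 13.8 j [ -28.7   26.8   94.8    0.    58.5 -127.8]
```

View pics/tip6.png

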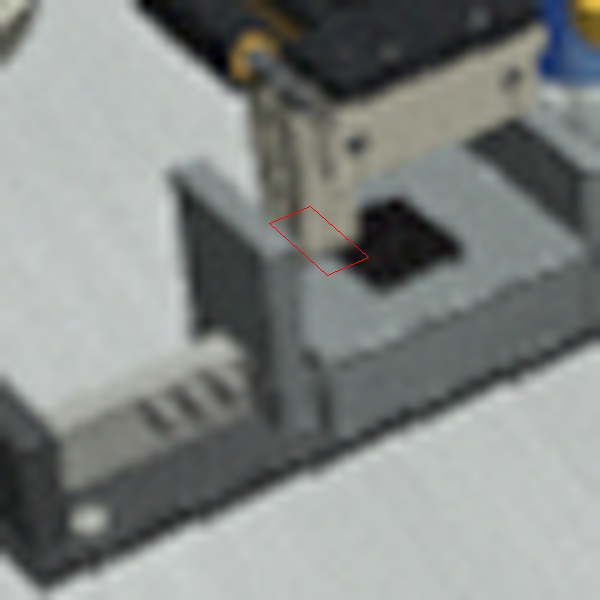

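>>> {"api": "apply_moves", "payload": {"series": [{"delta_pos": [8,1.3,0],"rot": [0,0,0]},{"delta_pos": [8,1.3,0],"rot": [0,0,0]},{"delta_pos": [8,1.3,0],"rot": [0,0,0]},{"delta_pos": [8,1.3,0],"rot": [0,0,0]},{"delta_pos": [8,1.3,0],"rot": [0,0,0]},{"delta_pos": [8,1.3,0],"rot": [0,0,0]},{"delta_pos": [8,1.3,0],"rot": [0,0,0]},{"delta_pos": [8,1.3,0],"rot": [0,0,0]},{"delta_pos": [8,1.3,0],"rot": [0,0,0]},{"delta_pos": [6,1,0],"rot": [0,0,0]}]}}

```text
clock: 15.1
position: [0.6362, -0.1644, 0.0261]
tool_rot: [77.8, 89.8, 176.9]
ft_force: [-4.3, -0.2, 1.5]
opening: 0.0002
```

```bash
python3 - <<'E'
from h import *
q=np.load("q.npy")
rel(W(q,[.1375,0,.026]));tip("tip7",.034)
E
```

```text
1 rot [-0.0002 -0.0043 -0.0003]
-1 rot [ 6.7000e-03 -4.0000e-04  3.1413e+00]
d mm [ 5.5  0.1 -0.1] pos [ 0.6362 -0.1644  0.0261] F [-4.28 -0.18  1.5 ] t 15.1 j [-2.410e+01  3.340e+01  8.290e+01 -1.000e-01  6.390e+01 -1.232e+02]
```

View pics/tip7.png

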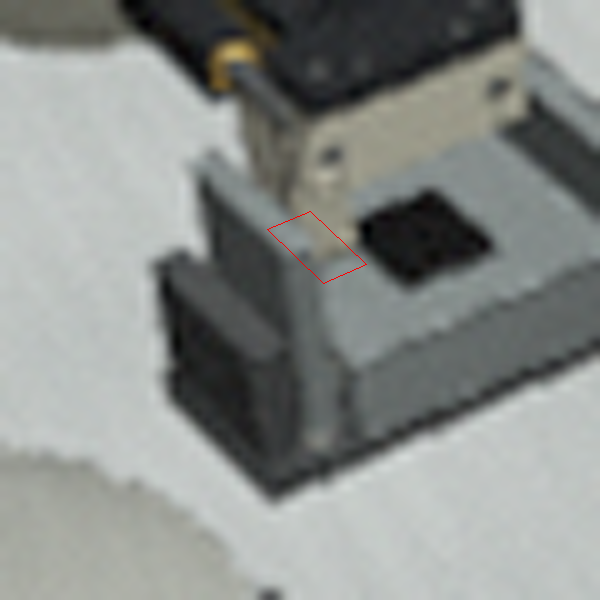

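Nearly home. I'll push gently until the force rises at the stop.

>>> {"api": "apply_moves", "payload": {"series": [{"delta_pos": [3,0.5,0],"rot": [0,0,0]},{"delta_pos": [3,0.5,0],"rot": [0,0,0]},{"delta_pos": [3,0.5,0],"rot": [0,0,0]},{"delta_pos": [3,0.5,0],"rot": [0,0,0]},{"delta_pos": [3,0.5,0],"rot": [0,0,0]},{"delta_pos": [2,0.3,0],"rot": [0,0,0]},{"delta_pos": [2,0.3,0],"rot": [0,0,0]},{"delta_pos": [2,0.3,0],"rot": [0,0,0]},{"delta_pos": [2,0.3,0],"rot": [0,0,0]},{"delta_pos": [2,0.3,0],"rot": [0,0,0]}]}}

```text
clock: 16.4
position: [0.6356, -0.164, 0.0265]
tool_rot: [81.5, 86.9, -179.4]
ft_force: [-9.7, -0.9, 3.9]
opening: 0.0004
```

```bash
python3 - <<'E'
from h import *
q=np.load("q.npy")
rel(W(q,[.1375,0,.026]));tip("tip8",.034)
E
```

```text
1 rot [ 0.0006 -0.0548 -0.0003]
-1 rot [8.6100e-02 9.0000e-04 3.1401e+00]
d mm [ 6.1 -0.3 -0.5] pos [ 0.6356 -0.164   0.0265] F [-9.73 -0.95  3.87] t 16.4 j [ -23.4   35.1   79.8   -1.4   68.  -122. ]
```

View pics/tip8.png

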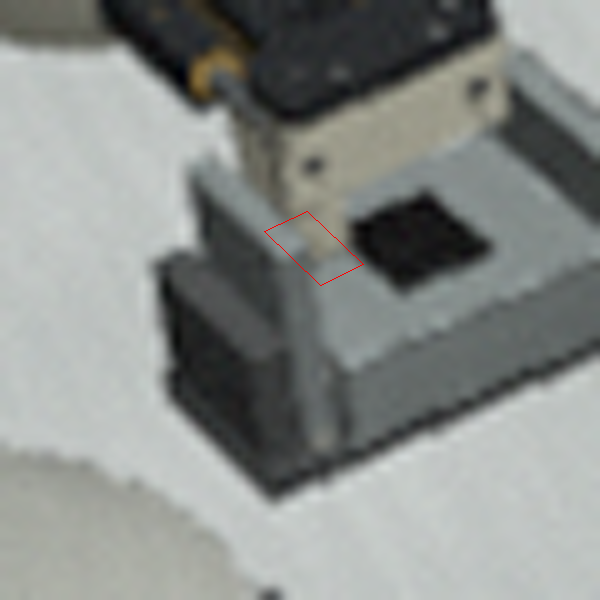

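```bash
cat >> h.py <<'E'
def ov2(name,sl,pz=.048,f=9,pre=None):
    q=np.load("q.npy");n="scene";im=robot.grab_frame(n)[:,:,::-1].copy()
    o=proj(n,W(q,[.1,0,.05]));x0,y0=(o-33).astype(int)
    zs=[]
    z=cv2.resize(im[y0:y0+66,x0:x0+66],None,fx=f,fy=f,interpolation=cv2.INTER_CUBIC)
    for s,col in zip(sl,((0,0,255),(0,255,0))):
        for ps in ([[s-.005,-.02,pz],[s+.029,-.02,pz],[s+.029,.02,pz],[s-.005,.02,pz]],[[s+.06,-.03,.086],[s+.072,-.03,.086],[s+.072,.03,.086],[s+.06,.03,.086]]):
            a=np.array([(proj(n,W(q,p))-[x0,y0]+.5)*f for p in ps]).astype(int);cv2.polylines(z,[a],True,col,1)
    cv2.imwrite(f"pics/{name}.png",z)
E
python3 - <<'E'
from h import *
ov2("s1",(.085,.075))
E
```

```text
(no output)
```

View pics/s1.png

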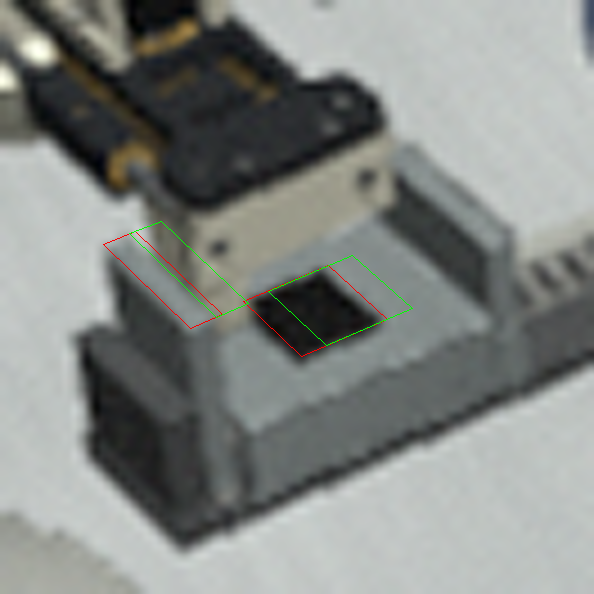

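>>> {"api": "apply_moves", "payload": {"series": [{"delta_pos": [4,0.6,0],"rot": [0,-0.02,0]},{"delta_pos": [5,0.8,0],"rot": [0,-0.03,0]},{"delta_pos": [6,1,0],"rot": [0,-0.03,0]},{"delta_pos": [6,1,0],"rot": [0,-0.03,0]},{"delta_pos": [7,1,0],"rot": [0,-0.03,0]},{"delta_pos": [7,1,0],"rot": [0,-0.03,0]},{"delta_pos": [7,1,0],"rot": [0,-0.03,0]},{"delta_pos": [7,1,0],"rot": [0,-0.03,0]},{"delta_pos": [7,1,0],"rot": [0,-0.03,0]},{"delta_pos": [7,1,0],"rot": [0,-0.03,0]}]}}

```text
clock: 17.75
position: [0.6441, -0.164, 0.0246]
tool_rot: [-101.2, 81.9, -1.8]
ft_force: [-24.9, -5.8, 15.9]
opening: 0.0005
```

```bash
python3 - <<'E'
from h import *
q=np.load("q.npy")
rel(W(q,[.1375,0,.026]));ov2("s2",(.085,.075))
E
```

```text
1 rot [ 0.0048  0.1407 -0.0051]
-1 rot [-0.2205  0.0075  3.1288]
d mm [-2.4 -0.3  1.4] pos [ 0.6441 -0.164   0.0246] F [-24.9   -5.85  15.94] t 17.75 j [ -25.9   29.5   90.9    4.1   52.3 -127.6]
```

View pics/s2.png

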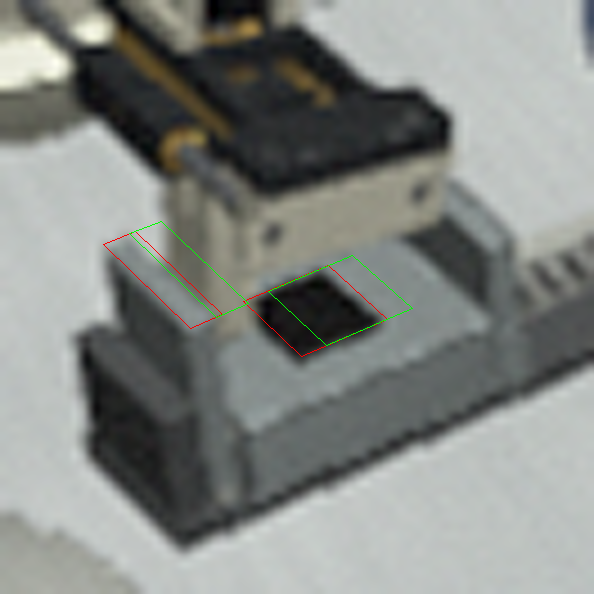

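>>> {"api": "apply_moves", "payload": {"series": [{"delta_pos": [-4,-0.6,1],"rot": [0,0.02,0]},{"delta_pos": [-4,-0.6,2],"rot": [0,0.03,0]},{"delta_pos": [0,0,8],"rot": [0,0.03,0]},{"delta_pos": [0,0,12],"rot": [0,0.03,0]},{"delta_pos": [0,0,15],"rot": [0,0.02,0]},{"delta_pos": [0,0,20],"rot": [0,0,0]},{"delta_pos": [0,0,25],"rot": [0,0,0]},{"delta_pos": [0,0,30],"rot": [0,0,0]},{"delta_pos": [0,0,30],"rot": [0,0,0]},{"delta_pos": [0,0,20],"rot": [0,0,0]}]}}

```text
clock: 19.05
position: [0.6443, -0.1631, 0.1932]
tool_rot: [-106.7, 88.7, -7.4]
ft_force: [0.9, -0.1, 1.4]
opening: 0.0004
```

```bash
python3 - <<'E'
from h import *
q=np.load("q.npy")
rel(W(q,[.1375,0,.026]));ov2("s3",(.085,.075))
cv2.imwrite("pics/s3f.png",robot.grab_frame("scene")[:,:,::-1])
E
```

```text
1 rot [ 0.0029  0.0216 -0.0036]
-1 rot [-0.034   0.0045  3.1378]
d mm [  -2.6   -1.1 -167.2] pos [ 0.6443 -0.1631  0.1932] F [ 0.91 -0.1   1.44] t 19.05 j [ -24.    25.6   71.4    0.4   81.8 -123.4]
```

View pics/s3.png

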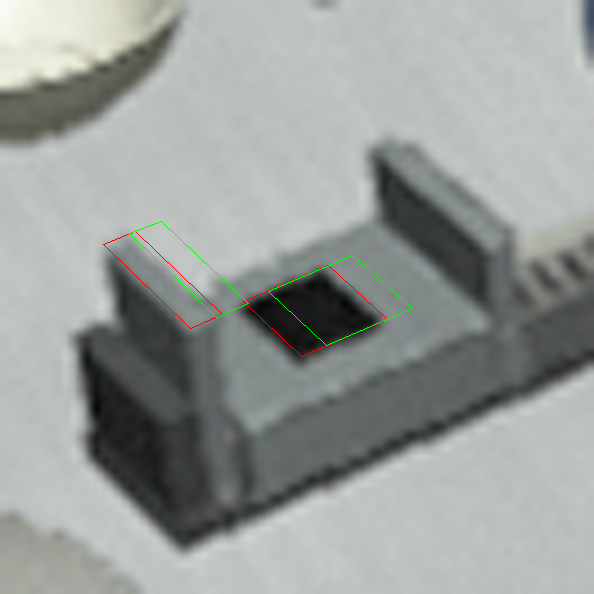

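View pics/s3f.png

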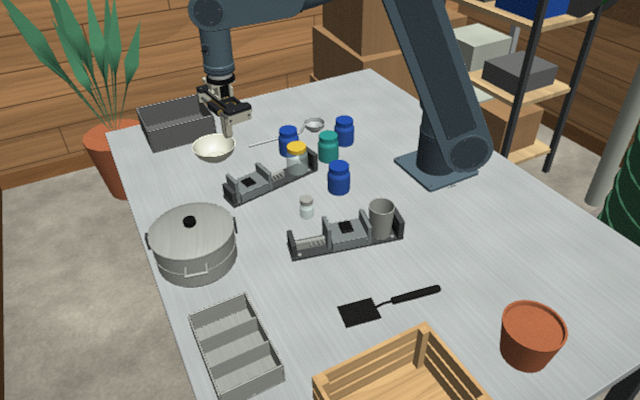

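```bash
python3 - <<'E'
from h import *
q=np.load("q.npy");im=cv2.imread("pics/s3f.png");s0=cv2.imread("pics/scene0.png")
g=(im.max(2)<60).astype(np.uint8);g2=g[172:192,238:262]
k,l,st,ce=cv2.connectedComponentsWithStats(g2);i=1+np.argmax(st[1:,4]);o=ce[i]+[238,172];print(o,st[i])
b0=proj("scene",W(q,[.0135,0,.06]))-np.array([270.28,169.42])
r=least_squares(lambda v:proj("scene",W(q,[.012+v[0]*.1,v[1]*.1,.048]))-b0-o,[.8,0]);print("slide,y",r.x*.1)
for n,a in(("jar",s0),("jar",im)):
    h=cv2.cvtColor(a,cv2.COLOR_BGR2HSV);m=cv2.inRange(h,(18,120,100),(35,255,255))[135:165,280:312];M=cv2.moments(m,True);print(M["m10"]/M["m00"]+280,M["m01"]/M["m00"]+135)
E
```

```text
[247.83116883 181.48051948] [ 3  5 15 10 77]
slide,y [ 0.08319116 -0.00316108]
296.1441860465116 147.41860465116278
296.18224299065423 147.4018691588785
```

The jaw measures about 83 mm (±2 mm) and didn't move under 25 N, so it is at the stop. The jar cap hasn't shifted. Handing in.

```bash
python3 -c "
from plant import robot
print(robot.sense()['clock']);print(robot.job_done())"
```

```text
19.15
the job is handed in; nothing more can be done
None
```

I opened the jar clamp and handed the job in at 19.15 s. The release pad is fully down, the sliding jaw is back at the end stop, and the hand is raised clear. No verdict was reported.

**Checks that agreed:**
- **Jaw:** the last picture puts its slide at about 83 mm, where fully back is 85 mm. It did not move under a 25 N push, so I take it to be at the stop.
- **Jar:** its cap is within 0.1 px of where it started.
- **Other things:** the tumbler clamp and the rest of the bench look untouched in the last picture. I judged that by eye and did not measure it.

**Checks that disagreed or went less cleanly:**
- **Tool height:** the visible and felt fingertips sit about 30–34 mm higher than the reported tool position. I went by contact force and pictures instead.
- **Pressing the pad:** near the bottom of the press (23 N) the carriage slid about 6 mm, judged from the picture. That is under the 15 mm allowed at that step.

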